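# Load a culture flask into the bench imager and set its screen

### The arm

A 7-joint arm with a two-finger parallel gripper is mounted at the origin on a cart in front of the work surface, level with it; the furniture and walls round the work are solid. World frame = base frame: x ahead of the robot, y to its left, z up, the work surface at z = 0. Lengths are in m, angles in rad, forces in N, time in s.
With the tool pointing down it reaches from about 0.4 to 0.85 m from the base axis. Payload 4.5 kg.
Tool frame: the origin (TCP) lies at the very end of the fingers, on their centre line; the grasp point (between the pads) lies 19 mm behind it; z points along the fingers, y is the line along which they close (so a half turn about z gives the same grasp; the last joint's range is limited). The gripper opens to 88 mm and grips with 3 to 60 N. Pads are 18 mm wide; open, the fingers measure 123 mm over their backs; the gripper's body (75 mm by 187 mm) begins 45 mm behind the grasp point.
Start: joints at [-1.26, 0.689, -0.195, 1.565, 0.157, 0.902, -0.215], TCP at [0.171, 0.601, 0.239] pointing down, gripper open.
Joint ranges: [-3.01, 3.01], [-0.46, 2.08], [-1.47, 1.51], [0.13, 2.56], [-1, 4.14], [0.04, 2.09], [-2.66, 2.66]. Speed limits (rad/s): [2.57, 2.57, 3.14, 3.14, 3.14, 3.14, 3.14].

### API

Orientations are given as a unit quaternion [x, y, z, w].
In Python, from plant import r gives the robot as it stands. The module is installed in compiled form; this text tells all that it offers.
- The arm moves only by the shell command python3 -m pendant 'ROWS' [FORCE]. ROWS is JSON, one flat list of numbers, 7 for each row, row after row: the opening, from 0 (shut) to 1 (fully open), then the shift along the tool's x, y, z scaled (see below), then the turn, a rotation vector about the tool's x, y, z scaled (see below). A call has 1 to 12 rows; each row is the pose to reach, as a shift and turn from the pose commanded when the call began, along the tool's axes at that moment; what a row does not reach only later rows make up. The controller multiplies each number of a shift by 0.15 m and each number of a turn by pi/2 rad. A row lasts 1/10 s, in which the tool goes at most 50 mm and 8.59 degrees, less where a joint would pass 70% of its speed; a pose out of reach is approached as far as the arm can. A call with a number of a shift or a turn outside -1 to 1 is refused whole. A call with a gripper value outside its range is refused whole. The fingers move at their own pace and stop on an object; FORCE is the grip in N (left out, the last holds). Time passes only in rows, so rows that repeat a pose let the fingers close. It gives the time, the measured TCP pose, the force, the opening and the grip force at its end, in the units of the state.
- r.get_state(): the state, without advancing time (a new reading comes with each control period).
- r.snapshot(name): name is "scene" or "top" or "wrist"; returns a dict with "img" (420x560x3 uint8, red, green, blue), "mtx" (3x3 intrinsics, pixels), "cam_to_world" (4x4, takes a point from camera to world coordinates). Camera axes: x right, y up, looking along -z (the intrinsics and any distortion apply to the point x, -y, -z); pixel columns grow to the right and rows downward; lengths in m; the calibration is good to about 2 mm. A picture is of the moment at which its call begins. There is no depth.
- r.finish_job(): hands the job in; it is judged then, once.
The state is a dict: "clock": time; "q": joint angles; "qd": joint speeds; "joint_torque": joint torques, N m; "tool_pos": TCP position; "eef_rot": TCP orientation; "contact_force": force on the tool from outside, world axes, zero at the start; "moment": the same for the moment, N m; "opening": opening from 0.0 (shut) to 1.0 (fully open); "finger_force": force on a finger pad.
Only numpy, scipy, OpenCV 4.12 (cv2) and the standard library are available. Lean on these libraries where they do the work, as an engineer would, in place of code of your own. Each camera call takes 0.05 s, during which the arm holds its last target. There are 200 camera calls.

### The job

Get the bench imager ready for a reading: lay the small culture flask that lies beside it, near the front of the worktop, flat in its open drawer, carrying it level and setting it down gently, and slide the drawer fully home with the flask in it. Raise the stiff fold-down screen on top to 45 degrees so that it stays there. Do it in either order, and leave the large flask and the timer by the tube rack where they are.

Things in the scene. Friction and masses are not known exactly. Their poses are not given: they have to be found in the camera images.
- imager: White bench instrument, 180 deep (x) x 190 wide (y) x 98 mm high, fixed to the worktop. Origin: centre of its underside; x points to its back, so its front face (x = -90 mm) looks towards the robot; z up. A drawer comes out of its front; a grey flat screen lies folded down on its top, hinged at the back
- imager_drawer (a joint): Drawer travel in m: 0 = fully home, 0.14 = fully out (imager's -x). White front panel 178 wide, 12 thick, 12 to 66 mm above the worktop, no handle; outer face 102 mm before the imager's origin when home, 242 when out. Push it (about 3 N). The screen and its lip stand close above when it is home: tilt the gripper back towards the robot to clear them
- tray_center (a point): Centre of the drawer's inner floor, 22 mm above the worktop; moves with the drawer; axes as the imager's. Clear floor 125 (x) x 130 mm (y); side and back walls 4 thick, 14 mm high above this floor; the front panel is 44 mm high above it. The housing leaves 48 mm above the floor
- imager_screen (a joint): Opening angle of the screen in rad: 0 = folded flat on top, 0.785 = 45 degrees, stop at 1.5; the front edge rises and swings back. Stiff friction hinge: stays where it is left; takes about 5 N at the lip
- screen_hinge (a point): Middle of the screen's hinge axis, which runs along the imager's y; 80 mm behind and 107 mm above the imager's origin; axes turn with the screen. The panel is 160 long, 176 wide, 13 mm thick, from the hinge forwards (screen's -x)
- screen_lip (a point): Middle of the free edge of the grip lip at the screen's front: black flat plate 80 wide (y), 5 thick, 34 mm long. In the screen's frame (folded: as the imager's) it runs from root (-150, 0, 5) to this point (-172.7, 0, 30.3) mm from the hinge, leaning 42 degrees forward of the panel's normal. Pinch it across its thickness, tool leaning alike
- flask_small: The smaller of the two flat clear culture flasks near the front of the worktop, one left and one right of the imager; orange screw cap; 97 long (x, cap at -x) x 44 wide (y) x 26 mm high, lying flat. Origin: centre of the underside; z up
- flask_large: The larger flask near the front, 137 x 84 x 37 mm: a bystander. Origin: centre of the underside
- timer: White lab timer between the imager and the tube rack, 70 x 64 x 19 mm: a bystander. Origin: centre of the underside
Mind the look-alikes: they are no part of the job. Leave any blue or yellow look-alike of the flask_small alone.

How it is judged:
By the outcome, as a careful person would: the job done as asked, in the order asked, and still so for the second after the job is handed in, with the robot touching nothing.
It also fails if it takes over 69 s, if anything falls off the work surface, if the arm or the gripper's body presses on something with over 40 N, if the wrist force passes 120 N, or if a joint passes its speed limit or range.

## Working session

There is one attempt and no reset: what is moved stays moved. The work goes in short steps, Python scripts to look and compute and a shell command to move; the robot and the scene stay as the last step left them, time stands still between calls to the robot, and variables do not carry over. Pictures are saved under pics/ and viewed, at most 10 in all, crops included, and the job is handed in when it is done.

```bash
mkdir -p pics; python3 - <<'E'
from plant import r
import cv2,pickle
for n in("scene","top"):
    s=r.snapshot(n); cv2.imwrite(f"pics/{n}0.png",cv2.resize(s["img"][:,:,::-1],(800,600),interpolation=cv2.INTER_CUBIC))
    pickle.dump(s,open(f"{n}0.pkl","wb")); print(n,s["mtx"].tolist(),s["cam_to_world"].round(3).tolist(),[k for k in s])
print(r.get_state())
E
```

```text
scene [[519.5142490629906, 0.0, 279.7505590490281], [0.0, 519.5142490629906, 211.12082960079601], [0.0, 0.0, 1.0]] [[0.713, 0.316, -0.626, -0.383], [-0.701, 0.308, -0.643, -1.049], [-0.01, 0.897, 0.441, 0.832], [0.0, 0.0, 0.0, 1.0]] ['img', 'mtx', 'cam_to_world']
top [[391.404950284125, 0.0, 275.6574429055264], [0.0, 391.404950284125, 212.86318324113265], [0.0, 0.0, 1.0]] [[0.026, 0.996, -0.084, 0.527], [-1.0, 0.025, -0.007, 0.005], [-0.005, 0.084, 0.996, 1.358], [0.0, 0.0, 0.0, 1.0]] ['img', 'mtx', 'cam_to_world']
{'clock': 0.1, 'q': array([-1.26022838,  0.68989208, -0.19452665,  1.56619613,  0.15729817,
        0.9024934 , -0.21512096]), 'qd': array([ 0.00025183, -0.00144392, -0.00080388, -0.0019834 ,  0.00030791,
       -0.0012637 , -0.0015266 ]), 'joint_torque': array([-2.39164729e-03, -5.28506434e+01, -1.27136964e+00, -1.53834808e+01,
       -5.26138244e-02,  2.02340474e-03,  3.59246201e-05]), 'tool_pos': array([0.17066816, 0.6006816 , 0.23800711]), 'eef_rot': array([ 1.37915988e-01,  9.90443609e-01, -7.97245045e-04, -5.58352899e-05]), 'contact_force': array([-0.68234244,  0.02431521,  0.22937879]), 'moment': array([-0.02244035, -0.00480594, -0.00273224]), 'finger_force': 0.0, 'opening': 0.9986843984749461}
```

View pics/scene0.png

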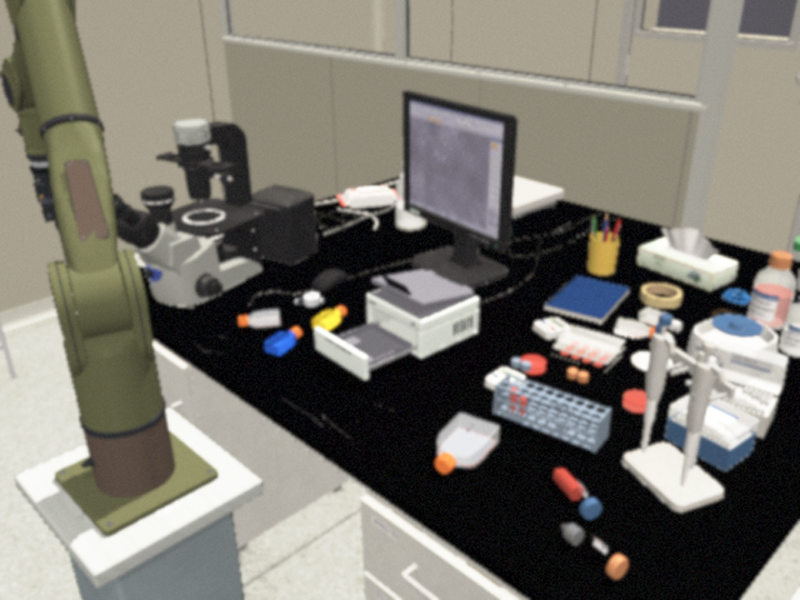

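View pics/top0.png

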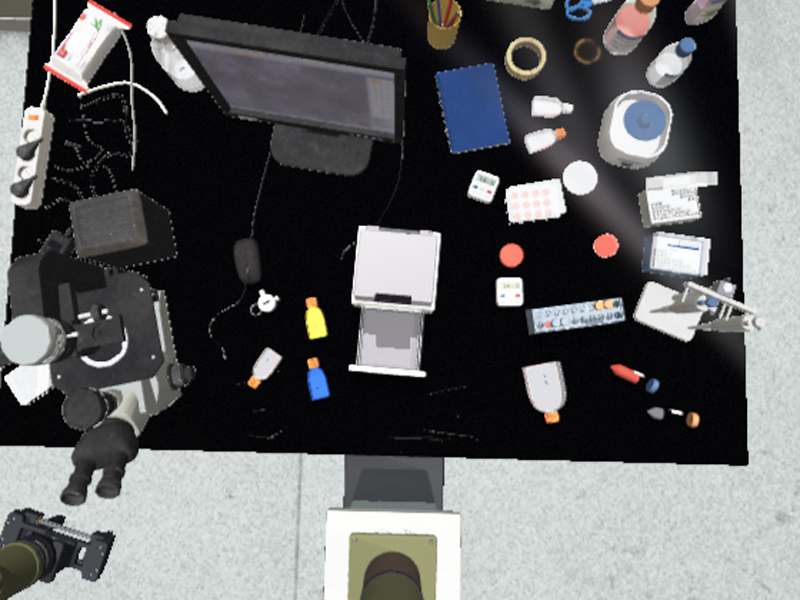

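The top view shows the small clear flask at about (265,367) with its orange cap at (254,382), left of the blue and yellow look-alikes. The imager is at about (397,268), and its drawer front at (387,371). I'll enlarge both.

```bash
cat > h.py <<'E'
import pickle,numpy as np
def ray(s,u,v,z):
    K=s["mtx"];T=s["cam_to_world"]
    d=T[:3,:3]@np.array([(u-K[0,2])/K[0,0],-(v-K[1,2])/K[1,1],-1]);o=T[:3,3]
    return o+d*(z-o[2])/d[2]
def proj(s,p):
    K=s["mtx"];T=s["cam_to_world"]; c=T[:3,:3].T@(np.asarray(p)-T[:3,3]); return K[0,0]*c[0]/-c[2]+K[0,2],K[1,2]-K[1,1]*c[1]/-c[2]
E
python3 - <<'E'
import cv2,pickle
s=pickle.load(open("top0.pkl","rb"))["img"][:,:,::-1]
a=cv2.resize(s[150:270,165:325],None,fx=5,fy=5,interpolation=cv2.INTER_CUBIC)
cv2.imwrite("pics/c1.png",a)
E
```

```text
(no output)
```

View pics/c1.png

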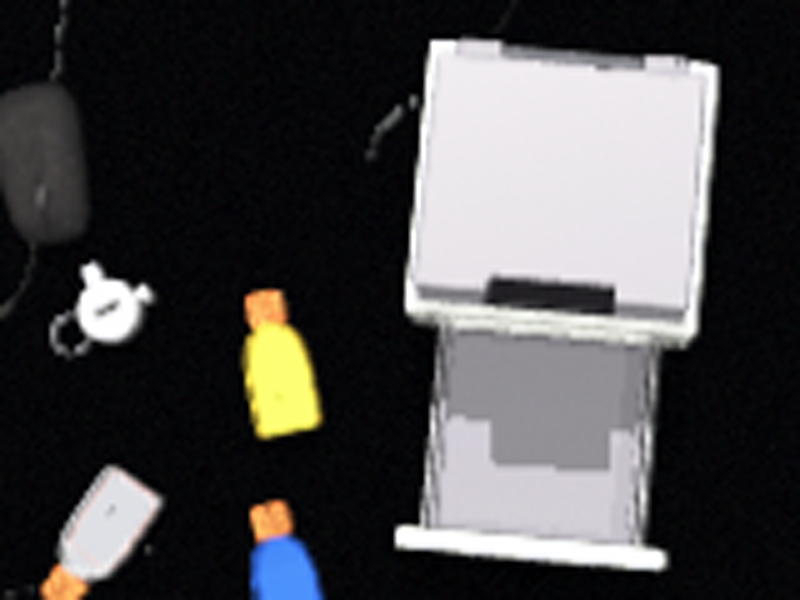

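The crop shows the screen panel on the imager with its black lip at (550,292). The drawer panel's top edge runs (397,530)-(667,552). The flask's rear corners are at (113,467) and (162,497), its cap at about (60,585).

```bash
python3 - <<'E'
from h import *
s=pickle.load(open("top0.pkl","rb"));sc=pickle.load(open("scene0.pkl","rb"))
f=lambda u,v,z:ray(s,165+u/5,150+v/5,z)
for n,u,v,z in [("bl",432,42,.098),("br",718,66,.098),("fl",407,300,.098),("fr",695,325,.098),("pl",397,530,.066),("pr",667,552,.066),("plo",397,545,.066),("pro",665,568,.066),("f1",113,467,.02),("f2",162,497,.02),("s1",60,540,.02),("s2",108,578,.02)]:
    print(n,f(u,v,z).round(4))
# flask colour: cap orange centroid
import cv2
im=s["img"];h=cv2.cvtColor(im,cv2.COLOR_RGB2HSV)
m=((h[:,:,0]<15)&(h[:,:,1]>120)&(h[:,:,2]>120)); m[:,:165]=0;m[:250]=0;m[:,190:]=0
y,x=np.nonzero(m);print(len(x),x.mean(),y.mean(),ray(s,x.mean(),y.mean(),.015))
m=(im.min(2)>90)&(h[:,:,1]<60);m[:238]=0;m[270:]=0;m[:,:172]=0;m[:,200:]=0
y,x=np.nonzero(m);P=np.array([ray(s,a,b,.022)[:2] for a,b in zip(x,y)]);print(len(x),P.mean(0),cv2.minAreaRect((P*1000).astype(np.float32)))
# scene view of same
im=sc["img"];h=cv2.cvtColor(im,cv2.COLOR_RGB2HSV)
m=((h[:,:,0]<15)&(h[:,:,1]>120)&(h[:,:,2]>120));m[:215]=0;m[232:]=0;m[:,:160]=0;m[:,185:]=0
y,x=np.nonzero(m);print(len(x),x.mean(),y.mean(),ray(sc,x.mean(),y.mean(),.015))
E
```

```text
bl [0.81   0.0976 0.098 ]
br [ 0.7988 -0.0895  0.098 ]
fl [0.6403 0.1085 0.098 ]
fr [ 0.6288 -0.0779  0.098 ]
pl [0.4914 0.1128 0.066 ]
pr [ 0.4817 -0.0646  0.066 ]
plo [0.4817 0.1125 0.066 ]
pro [ 0.4713 -0.0635  0.066 ]
f1 [0.5278 0.3118 0.02  ]
f2 [0.5083 0.2775 0.02  ]
s1 [0.4774 0.3456 0.02  ]
s2 [0.4527 0.3118 0.02  ]
33 176.84848484848484 267.6666666666667 [0.4445452  0.34589426 0.015     ]
289 [0.49062554 0.31567357] ((488.88482666015625, 316.4693603515625), (46.59544372558594, 75.41792297363281), 58.328102111816406)
57 169.40350877192984 224.01754385964912 [0.44354447 0.33986499 0.015     ]
```

```bash
cat > go.py <<'E'
import sys,numpy as np
from plant import r
from scipy.spatial.transform import Rotation as R
# target TCP x y z, yaw of tool y (deg), tilt about tool y (deg; negative: tips forward)
def show(x,y,z,psi,th=0):
    s=r.get_state(); C=R.from_quat(s["eef_rot"]); p=np.radians(psi)
    T=R.from_matrix(np.c_[[-np.sin(p),np.cos(p),0],[np.cos(p),np.sin(p),0],[0,0,-1]])*R.from_euler("y",th,degrees=True)
    print("shift",(C.inv().apply(np.array([x,y,z])-s["tool_pos"])/.15).round(3),"turn",((C.inv()*T).as_rotvec()/(np.pi/2)).round(3),"clk",round(s["clock"],1),"pos",s["tool_pos"].round(4),"F",s["contact_force"].round(1),"op",round(s["opening"],3))
a=list(map(float,sys.argv[1:]))
for i in range(0,len(a),5): show(*a[i:i+5])
E
python3 go.py .26 .36 .238 65 0 .487 .315 .12 58 0
python3 - <<'E'
from h import *
s=pickle.load(open("top0.pkl","rb"))
for u,v,z in [(110,490,.3),(138,400,.25),(190,370,.1)]: print(ray(s,u*.7,v*.7,z))
E
```

```text
shift [-1.011 -1.381  0.002] turn [-0.001  0.     0.102] clk 0.1 pos [0.1707 0.6007 0.238 ] F [-0.7  0.   0.2] op 0.999
shift [-2.549 -1.255  0.789] turn [-0.001  0.     0.179] clk 0.1 pos [0.1707 0.6007 0.238 ] F [-0.7  0.   0.2] op 0.999
[0.25784401 0.52846189 0.3       ]
[0.41885193 0.50995512 0.25      ]
[0.47357822 0.4659704  0.1       ]
```

```bash
python3 -m pendant '[1,-0.09,-0.3,0,0,0,0, 1,-0.18,-0.6,0,0,0,0, 1,-0.27,-0.9,0,0,0,0.05, 1,-0.3,-0.96,0,0,0,0.1, 1,-0.3,-0.96,0,0,0,0.1]'; python3 go.py .33 .34 .22 65 0 .487 .315 .12 58 0
```

```text
clock: 0.6
tool_pos: [0.1752, 0.4481, 0.2388]
eef_rot: [0.216, 0.976, -0.001, 0.0]
contact_force: [-0.8, 0.6, -0.3]
opening: 1.002
finger_force: 0.0
shift [-1.24  -0.217  0.127] turn [-0.001  0.001  0.   ] clk 0.6 pos [0.1752 0.4481 0.2388] F [-0.8  0.6 -0.3] op 1.002
shift [-2.258  0.075  0.795] turn [-0.001  0.001  0.078] clk 0.6 pos [0.1752 0.4481 0.2388] F [-0.8  0.6 -0.3] op 1.002
```

```bash
python3 -m pendant '[1,-0.1,-0.3,0,0,0,0, 1,-0.4,-0.4,0,0,0,0, 1,-0.7,-0.35,0.05,0,0,0, 1,-1,-0.25,0.1,0,0,0.04, 1,-1,-0.2,0.12,0,0,0.08, 1,-1,-0.2,0.12,0,0,0.08]'; python3 go.py .487 .315 .12 58 0
```

```text
clock: 1.2
tool_pos: [0.3001, 0.362, 0.2202]
eef_rot: [0.276, 0.961, 0.001, 0.0]
contact_force: [-0.0, -0.1, 0.7]
opening: 0.998
finger_force: 0.0
shift [-1.223  0.396  0.668] turn [ 0.001 -0.    -0.001] clk 1.2 pos [0.3001 0.362  0.2202] F [-0.  -0.1  0.7] op 0.998
```

```bash
python3 -m pendant '[1,-0.3,0.1,0.15,0,0,0, 1,-0.6,0.2,0.3,0,0,0, 1,-0.9,0.3,0.4,0,0,0, 1,-1,0.33,0.45,0,0,0, 1,-1,0.33,0.45,0,0,0]'; python3 - <<'E'
from plant import r
import cv2,pickle
s=r.snapshot("wrist");pickle.dump(s,open("w1.pkl","wb"));cv2.imwrite("pics/w1.png",s["img"][:,:,::-1])
E
python3 go.py .487 .315 .06 58 0
```

```text
clock: 1.7
tool_pos: [0.4537, 0.3218, 0.1518]
eef_rot: [0.276, 0.961, -0.0, 0.0]
contact_force: [-0.5, -0.3, 0.9]
opening: 1.002
finger_force: 0.0
shift [-0.231  0.08   0.616] turn [-0.    -0.001  0.001] clk 1.8 pos [0.4514 0.3232 0.1525] F [-0.5 -0.2 -0.1] op 1.001
```

View pics/w1.png

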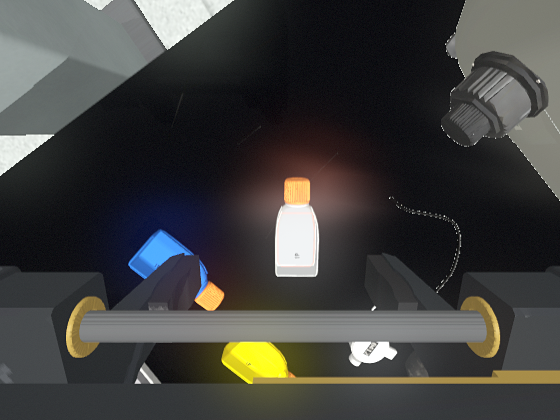

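The wrist view shows the clear flask upright: cap tip at (297,178), rear top edge at (275..318,268). It sits square between the fingers, with the blue and yellow look-alikes off to the side.

```bash
python3 - <<'E'
from h import *
s=pickle.load(open("w1.pkl","rb"))
for u,v,z in [(297,178,.015),(275,267,.026),(318.5,267,.026),(278,210,.02),(316,210,.02),(275.5,276.5,.002),(318,276.5,.002)]: print(u,v,ray(s,u,v,z).round(4))
E
python3 go.py .485 .317 .06 58 0
```

```text
297 178 [0.4376 0.3486 0.015 ]
275 267 [0.4996 0.2849 0.026 ]
318.5 267 [0.5224 0.3213 0.026 ]
278 210 [0.4533 0.3176 0.02  ]
316 210 [0.4726 0.3483 0.02  ]
275.5 276.5 [0.5188 0.2726 0.002 ]
318 276.5 [0.5433 0.3116 0.002 ]
shift [-0.213  0.084  0.616] turn [-0.    -0.001  0.001] clk 1.8 pos [0.4514 0.3232 0.1525] F [-0.5 -0.2 -0.1] op 1.001
```

```bash
python3 -m pendant '[1,-0.15,0.08,0.2,0,0,0, 1,-0.226,0.09,0.4,0,0,0, 1,-0.226,0.09,0.6,0,0,0, 1,-0.226,0.09,0.8,0,0,0, 1,-0.226,0.09,0.9,0,0,0, 1,-0.226,0.09,0.96,0,0,0, 1,-0.226,0.09,0.98,0,0,0, 1,-0.226,0.09,0.98,0,0,0]'; python3 go.py .487 .317 .004 58 0
```

```text
clock: 2.55
tool_pos: [0.4875, 0.3167, 0.0069]
eef_rot: [0.276, 0.961, 0.001, 0.0]
contact_force: [-0.0, -0.3, -0.3]
opening: 0.999
finger_force: 0.0
shift [ 0.004 -0.     0.02 ] turn [ 0.001  0.    -0.   ] clk 2.5 pos [0.4875 0.3167 0.0069] F [-0.  -0.3 -0.3] op 0.999
```

```bash
python3 -m pendant '[1,0,0,0.02,0,0,0, 0.4,0,0,0.02,0,0,0, 0.4,0,0,0.02,0,0,0, 0.4,0,0,0.02,0,0,0, 0.4,0,0,0.02,0,0,0, 0.4,0,0,0.02,0,0,0, 0.4,0,0,0.02,0,0,0, 0.4,0,0,0.02,0,0,0, 0.4,0,0,0.02,0,0,0]' 15; python3 go.py .549 .02 .12 86.5 0
```

```text
clock: 3.45
tool_pos: [0.4875, 0.3159, 0.0032]
eef_rot: [0.276, 0.961, 0.0, 0.0]
contact_force: [-0.2, 0.5, 0.2]
opening: 0.484
finger_force: 15.0
shift [-1.394 -1.454 -0.779] turn [ 0.     0.    -0.317] clk 3.5 pos [0.4875 0.3159 0.0032] F [-0.2  0.5  0.2] op 0.484
```

```bash
python3 -m pendant '[0.4,0,0,-0.05,0,0,0, 0.4,0,0,-0.15,0,0,0, 0.4,0,0,-0.3,0,0,0, 0.4,0,0,-0.45,0,0,0, 0.4,0,0,-0.6,0,0,0, 0.4,0,0,-0.7,0,0,0, 0.4,0,0,-0.76,0,0,0, 0.4,0,0,-0.78,0,0,0, 0.4,0,0,-0.78,0,0,0]'; python3 go.py .549 .02 .12 86.5 0
```

```text
clock: 4.35
tool_pos: [0.4876, 0.3159, 0.1206]
eef_rot: [0.276, 0.961, 0.0, 0.0]
contact_force: [1.1, 0.3, 0.5]
opening: 0.478
finger_force: 15.0
shift [-1.394 -1.455  0.004] turn [ 0.     0.    -0.317] clk 4.3 pos [0.4876 0.3159 0.1206] F [1.1 0.3 0.5] op 0.478
```

```bash
python3 -m pendant '[0.4,-0.05,-0.05,0,0,0,-0.01, 0.4,-0.15,-0.15,0,0,0,-0.03, 0.4,-0.28,-0.28,0,0,0,-0.06, 0.4,-0.41,-0.41,0,0,0,-0.09, 0.4,-0.54,-0.54,0,0,0,-0.12, 0.4,-0.66,-0.66,0,0,0,-0.15, 0.4,-0.76,-0.76,0,0,0,-0.17, 0.4,-0.84,-0.84,0,0,0,-0.19, 0.4,-0.9,-0.9,0,0,0,-0.2, 0.4,-0.93,-0.93,0,0,0,-0.2, 0.4,-0.94,-0.94,0,0,0,-0.2, 0.4,-0.94,-0.94,0,0,0,-0.2]'; python3 go.py .549 .02 .12 86.5 0
```

```text
clock: 5.55
tool_pos: [0.532, 0.1221, 0.1201]
eef_rot: [0.122, 0.993, 0.0, -0.0]
contact_force: [-0.1, 0.4, -0.5]
opening: 0.484
finger_force: 15.0
shift [-0.275 -0.633  0.   ] turn [ 0.    -0.    -0.117] clk 5.5 pos [0.532  0.1221 0.1201] F [-0.1  0.4 -0.5] op 0.484
```

```bash
python3 -m pendant '[0.4,-0.04,-0.05,0,0,0,-0.02, 0.4,-0.1,-0.16,0,0,0,-0.04, 0.4,-0.16,-0.29,0,0,0,-0.06, 0.4,-0.22,-0.42,0,0,0,-0.08, 0.4,-0.28,-0.53,0,0,0,-0.1, 0.4,-0.33,-0.6,0,0,0,-0.117, 0.4,-0.35,-0.633,0,0,0,-0.117, 0.4,-0.35,-0.64,0,0,0,-0.117, 0.4,-0.35,-0.64,0,0,0,-0.117]'; python3 - <<'E'
from plant import r
import cv2,pickle
s=r.snapshot("wrist");pickle.dump(s,open("w2.pkl","wb"));cv2.imwrite("pics/w2.png",s["img"][:,:,::-1])
E
python3 go.py .56 .019 .026 86.5 0
```

```text
clock: 6.45
tool_pos: [0.5595, 0.017, 0.1202]
eef_rot: [0.03, 1.0, 0.0, -0.0]
contact_force: [0.6, 0.6, -1.4]
opening: 0.482
finger_force: 15.0
shift [-0.003  0.012  0.628] turn [ 0.001 -0.     0.001] clk 6.5 pos [0.5595 0.0172 0.1203] F [ 0.6 -0.1 -0.1] op 0.485
```

View pics/w2.png

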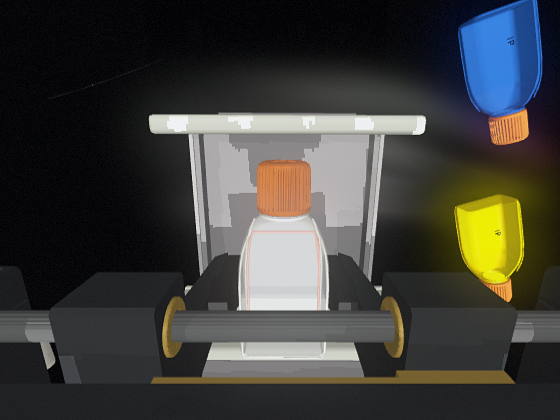

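The flask is held level and aligned with the drawer. Its cap is at (284,188), and the drawer panel runs (150..426,124), so the flask lies centred over the floor.

```bash
python3 - <<'E'
from h import *
s=pickle.load(open("w2.pkl","rb"))
for u,v,z in [(150,115,.066),(426,115,.066),(150,133,.066),(426,133,.066),(284,160,.133),(284,355,.12)]: print(u,v,ray(s,u,v,z).round(4))
E
python3 -m pendant '[0.4,0,0.01,0.05,0,0,0, 0.4,0,0.01,0.15,0,0,0, 0.4,0,0.012,0.25,0,0,0, 0.4,0,0.012,0.35,0,0,0, 0.4,0,0.012,0.45,0,0,0, 0.4,0,0.012,0.53,0,0,0, 0.4,0,0.012,0.58,0,0,0, 0.4,0,0.012,0.6,0,0,0, 0.4,0,0.012,0.61,0,0,0, 0.4,0,0.012,0.615,0,0,0, 0.4,0,0.012,0.615,0,0,0]';python3 go.py .56 .019 .026 86.5 0
```

```text
150 115 [ 0.4743 -0.0609  0.066 ]
426 115 [0.4848 0.1125 0.066 ]
150 133 [ 0.4851 -0.0629  0.066 ]
426 133 [0.4958 0.1133 0.066 ]
284 160 [0.5009 0.0216 0.133 ]
284 355 [0.6141 0.0149 0.12  ]
clock: 7.6
tool_pos: [0.5602, 0.0175, 0.0283]
eef_rot: [0.031, 1.0, 0.0, 0.0]
contact_force: [-0.6, -1.5, 0.8]
opening: 0.481
finger_force: 15.0
shift [0.002 0.01  0.016] turn [ 0.  0. -0.] clk 7.6 pos [0.5602 0.0175 0.0283] F [-0.6 -1.5  0.8] op 0.481
```

```bash
python3 -m pendant '[0.4,0,0,0.005,0,0,0, 0.4,0,0,0.01,0,0,0, 0.4,0,0,0.015,0,0,0, 0.4,0,0,0.018,0,0,0, 0.4,0,0,0.018,0,0,0]';python3 go.py .56 .019 .026 86.5 0
```

```text
clock: 8.1
tool_pos: [0.5599, 0.0175, 0.0252]
eef_rot: [0.031, 1.0, 0.0, -0.0]
contact_force: [0.9, -0.9, -0.7]
opening: 0.484
finger_force: 15.0
shift [-0.     0.01  -0.005] turn [ 0. -0. -0.] clk 8.1 pos [0.5599 0.0175 0.0252] F [ 0.9 -0.9 -0.7] op 0.484
```

```bash
python3 -m pendant '[0.4,0,0,0.004,0,0,0, 0.4,0,0,0.006,0,0,0, 0.4,0,0,0.006,0,0,0]';python3 -m pendant '[0.4,0,0,0.004,0,0,0, 0.4,0,0,0.006,0,0,0, 0.4,0,0,0.006,0,0,0]'
```

```text
clock: 8.4
tool_pos: [0.5599, 0.0175, 0.0251]
eef_rot: [0.031, 1.0, -0.0, 0.0]
contact_force: [-2.2, -0.3, 7.6]
opening: 0.486
finger_force: 15.1
clock: 8.7
tool_pos: [0.5607, 0.0175, 0.025]
eef_rot: [0.031, 1.0, -0.0, 0.001]
contact_force: [-1.8, -1.7, 13.3]
opening: 0.481
finger_force: 15.2
```

```bash
python3 -m pendant '[0.4,0,0,-0.006,0,0,0, 0.4,0,0,-0.008,0,0,0, 0.55,0,0,-0.008,0,0,0, 0.7,0,0,-0.008,0,0,0, 0.7,0,0,-0.008,0,0,0, 0.7,0,0,-0.008,0,0,0, 0.7,0,0,-0.05,0,0,0, 0.7,0,0,-0.15,0,0,0, 0.7,0,0,-0.3,0,0,0, 0.7,0,0,-0.5,0,0,0, 0.7,0,0,-0.7,0,0,0, 0.7,0,0,-0.7,0,0,0]';python3 - <<'E'
from plant import r
import cv2,pickle
s=r.snapshot("wrist");pickle.dump(s,open("w3.pkl","wb"));cv2.imwrite("pics/w3.png",s["img"][:,:,::-1])
E
python3 go.py .43 .02 .2 86.5 -35
```

```text
clock: 9.9
tool_pos: [0.5623, 0.018, 0.1323]
eef_rot: [0.031, 1.0, 0.001, 0.004]
contact_force: [1.6, 0.5, -0.3]
opening: 0.7
finger_force: 0.0
shift [ 0.872 -0.038 -0.467] turn [ 0.    -0.386 -0.001] clk 9.9 pos [0.5612 0.0176 0.1305] F [ 0.2  0.3 -0.5] op 0.699
```

View pics/w3.png

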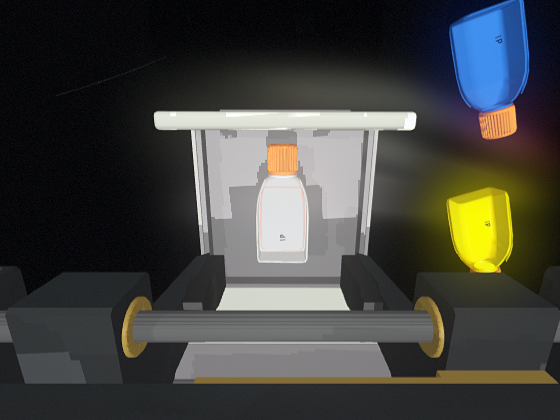

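The flask lies flat in the drawer with its cap at (283,158), clear of the walls. Next is the screen, so I'll work out the pinch poses.

```bash
cat > lip.py <<'E'
import sys,numpy as np
from plant import r
from scipy.spatial.transform import Rotation as R
O=np.array([.7195,.0103,0]);I=R.from_euler("z",-3.5,degrees=True)
def pose(ang,back,t=.011):
    H=np.array([.08,0,.107]);d=np.array([-22.7,0,25.3]);d/=np.linalg.norm(d)
    S=R.from_euler("y",ang,degrees=True)
    p=H+S.apply(np.array([-.150,0,.005])+d*(t+back)); z=-d
    y=np.array([-z[2],0,z[0]]); x=np.cross(y,z)
    T=I*S*R.from_matrix(np.c_[x,y,z])
    return O+I.apply(p),T
def show(ang,back):
    p,T=pose(ang,back);s=r.get_state();C=R.from_quat(s["eef_rot"])
    print(ang,back,p.round(3),"shift",(C.inv().apply(p-s["tool_pos"])/.15).round(3),"turn",((C.inv()*T).as_rotvec()/(np.pi/2)).round(3))
if __name__=="__main__":
    a=list(map(float,sys.argv[1:]))
    for i in range(0,len(a),2): show(*a[i:i+2])
    s=r.get_state();print("q",s["q"].round(2),"clk",round(s["clock"],2),"F",s["contact_force"].round(1),s["tool_pos"].round(4))
E
python3 lip.py 0 .09 0 0; python3 go.py .52 .018 .22 -3.5 0
```

```text
0.0 0.09 [0.582 0.019 0.187] shift [-0.142  0.016 -0.377] turn [-0.362 -0.362  0.951]
0.0 0.0 [0.642 0.015 0.12 ] shift [-0.541  0.016  0.071] turn [-0.362 -0.362  0.951]
q [ 0.1   0.78 -0.36  1.85  0.46  0.59  0.95] clk 9.95 F [ 0.2  0.3 -0.5] [0.5612 0.0176 0.1305]
shift [ 0.272 -0.014 -0.598] turn [0.002 0.002 0.999] clk 9.9 pos [0.5612 0.0176 0.1305] F [ 0.2  0.3 -0.5] op 0.699
```

```bash
sed -i 's/np.c_\[x,y,z\]/np.c_[-x,-y,z]/' lip.py; python3 -m pendant '[0.7,0.1,0,-0.2,0,0,-0.09, 0.7,0.2,0,-0.4,0,0,-0.18, 0.7,0.27,0,-0.55,0,0,-0.27, 0.7,0.27,0,-0.6,0,0,-0.36, 0.5,0.27,0,-0.6,0,0,-0.45, 0.3,0.27,0,-0.6,0,0,-0.54, 0.3,0.27,0,-0.6,0,0,-0.63, 0.3,0.27,0,-0.6,0,0,-0.72, 0.3,0.27,0,-0.6,0,0,-0.81, 0.3,0.27,0,-0.6,0,0,-0.9, 0.3,0.27,0,-0.6,0,0,-0.99, 0.3,0.27,0,-0.6,0,0,-1]'; python3 lip.py 0 .09
```

```text
clock: 11.15
tool_pos: [0.5187, 0.0197, 0.2172]
eef_rot: [-0.685, 0.728, 0.001, -0.001]
contact_force: [0.1, 0.3, 0.3]
opening: 0.299
finger_force: 0.0
0.0 0.09 [0.582 0.019 0.187] shift [-0.019 -0.424  0.199] turn [0.467 0.    0.   ]
q [ 0.4   0.72 -0.9   1.88  0.71  0.9   2.23] clk 11.15 F [0.1 0.3 0.3] [0.5187 0.0197 0.2172]
```

```bash
sed -i 's/np.c_\[-x,-y,z\]/np.c_[x,y,z]/' lip.py; python3 -m pendant '[0.3,0,0,0,0,0,0.09, 0.3,0,0,0,0,0,0.18, 0.3,0,0,0,0,0,0.27, 0.3,0,0,0,0,0,0.36, 0.3,0,0,0,0,0,0.45, 0.3,0,0,0,0,0,0.54, 0.3,0,0,0,0,0,0.63, 0.3,0,0,0,0,0,0.72, 0.3,0,0,0,0,0,0.81, 0.3,0,0,0,0,0,0.9, 0.3,0,0,0,0,0,0.99, 0.3,0,0,0,0,0,1]';  python3 -m pendant '[0.3,0,0,0,0,0,0.09, 0.3,0,0,0,0,0,0.18, 0.3,0,0,0,0,0,0.27, 0.3,0,0,0,0,0,0.36, 0.3,0,0,0,0,0,0.45, 0.3,0,0,0,0,0,0.54, 0.3,0,0,0,0,0,0.63, 0.3,0,0,0,0,0,0.72, 0.3,0,0,0,0,0,0.81, 0.3,0,0,0,0,0,0.9, 0.3,0,0,0,0,0,0.99, 0.3,0,0,0,0,0,1]';python3 lip.py 0 .09
```

```text
clock: 12.35
tool_pos: [0.5191, 0.02, 0.2181]
eef_rot: [0.033, 0.999, -0.0, -0.0]
contact_force: [-0.0, 0.7, -0.4]
opening: 0.299
finger_force: 0.0
clock: 13.55
tool_pos: [0.5192, 0.0201, 0.2181]
eef_rot: [0.729, 0.685, -0.0, -0.0]
contact_force: [-0.1, 1.1, -0.0]
opening: 0.295
finger_force: 0.0
0.0 0.09 [0.582 0.019 0.187] shift [0.016 0.421 0.206] turn [-0.466  0.    -0.   ]
q [-0.14  0.58  0.01  1.91 -0.01  0.65 -0.18] clk 13.55 F [-0.1  1.1 -0. ] [0.5192 0.0201 0.2181]
```

```bash
python3 -m pendant '[0.3,0,0,0,-0.09,0,0, 0.3,0,0.05,0,-0.18,0,0, 0.3,0,0.15,0.05,-0.27,0,0, 0.3,0.01,0.25,0.1,-0.36,0,0, 0.3,0.016,0.35,0.15,-0.45,0,0, 0.3,0.016,0.4,0.19,-0.466,0,0, 0.3,0.016,0.421,0.206,-0.466,0,0, 0.3,0.016,0.421,0.206,-0.466,0,0]';python3 - <<'E'
from plant import r
import cv2,pickle
from lip import *
from h import proj
s=r.snapshot("wrist");pickle.dump(s,open("w4.pkl","wb"));im=s["img"][:,:,::-1].copy()
for x,y,z in [(-.1727,.04,.0303),(-.1727,-.04,.0303),(-.15,.04,.005),(-.15,-.04,.005),(-.16,.088,.005),(-.16,-.088,.005)]:
    u,v=proj(s,O+I.apply([.08+x,y,.107+z])); print(u,v); cv2.drawMarker(im,(int(u),int(v)),(0,0,255),1,8,1)
cv2.imwrite("pics/w4.png",im)
E
python3 lip.py 0 .09 0 .04 0 0
```

```text
clock: 14.35
tool_pos: [0.5438, -0.0054, 0.193]
eef_rot: [0.718, 0.671, 0.081, 0.166]
contact_force: [-0.5, 0.1, -0.5]
opening: 0.299
finger_force: 0.0
365.7060497098545 127.16758909186301
353.81521877830875 231.40261236072274
371.3466725794211 123.09844448410887
360.1045393619956 216.47701409927637
368.0193535273249 53.84135463641914
345.3949151033425 264.755001258888
0.0 0.09 [0.582 0.019 0.187] shift [0.18  0.216 0.098] turn [-0.239  0.067  0.021]
0.0 0.04 [0.616 0.017 0.15 ] shift [0.212 0.339 0.407] turn [-0.239  0.067  0.021]
0.0 0.0 [0.642 0.015 0.12 ] shift [0.237 0.437 0.653] turn [-0.239  0.067  0.021]
q [-0.13  0.58 -0.1   2.19  1.37  0.26 -1.59] clk 14.4 F [ 0.4  0.4 -0.1] [ 0.5446 -0.0047  0.1925]
```

View pics/w4.png

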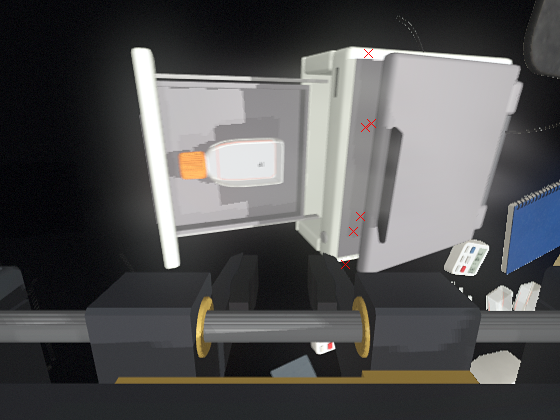

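The flask sits properly, but the grey screen's front edge is at (388,57)-(360,270), right of my folded prediction. The screen may start slightly open, so I'll check that numerically.

```bash
python3 - <<'E'
import pickle
from lip import *
from h import proj
s=pickle.load(open("w4.pkl","rb"));t=pickle.load(open("top0.pkl","rb"))
P=lambda c,p:np.array(proj(c,O+I.apply(p)))
tc=lambda q:(q-[165,150])*5
for n,p in [("hfl",(-.09,.095,.098)),("hfr",(-.09,-.095,.098)),("hbl",(.09,.095,.098)),("panL",(-.242,.089,.066)),("panR",(-.242,-.089,.066)),("hinL",(.08,.088,.107)),("hinR",(.08,-.088,.107))]:
    print(n,P(s,p).round(0),tc(P(t,p)).round(0))
for a in (0,8,16,24):
    S=R.from_euler("y",a,degrees=True)
    f=lambda c,x,y,z:P(c,np.array([.08,0,.107])+S.apply([x,y,z]))
    for n,x,y,z in [("fl",-.16,.088,.005),("fr",-.16,-.088,.005),("tipL",-.1727,.04,.0303),("tipR",-.1727,-.04,.0303),("rootL",-.15,.04,.005)]:
        print(a,n,f(s,x,y,z).round(0),tc(f(t,x,y,z)).round(0))
E
```

```text
hfl [347.  44.] [404. 307.]
hfr [328. 266.] [697. 333.]
hbl [514.  57.] [429.  34.]
panL [125.  46.] [395. 542.]
panR [162. 271.] [665. 566.]
hinL [514.  64.] [438.  47.]
hinR [466. 238.] [708.  70.]
0 fl [368.  54.] [414. 291.]
0 fr [345. 265.] [688. 315.]
0 tipL [366. 127.] [486. 314.]
0 tipR [354. 231.] [613. 325.]
0 rootL [371. 123.] [490. 282.]
8 fl [391.  50.] [412. 284.]
8 fr [361. 277.] [691. 308.]
8 tipL [396. 131.] [485. 301.]
8 tipR [379. 243.] [615. 312.]
8 rootL [391. 126.] [489. 275.]
16 fl [422.  47.] [410. 272.]
16 fr [381. 290.] [694. 296.]
16 tipL [435. 135.] [485. 282.]
16 tipR [410. 256.] [617. 294.]
16 rootL [417. 129.] [489. 264.]
24 fl [462.  43.] [409. 255.]
24 fr [407. 303.] [697. 280.]
24 tipL [484. 139.] [485. 258.]
24 tipR [450. 269.] [620. 270.]
24 rootL [449. 132.] [489. 247.]
```

Both views fit a start angle of about 7.5°. I'll plan the pinch for that.

```bash
python3 lip.py 7.5 .07 7.5 0
```

```text
7.5 0.07 [0.606 0.017 0.198] shift [0.176 0.39  0.083] turn [-0.155  0.068  0.017]
7.5 0.0 [0.645 0.015 0.141] shift [0.223 0.503 0.534] turn [-0.155  0.068  0.017]
q [-0.13  0.58 -0.1   2.19  1.37  0.26 -1.59] clk 14.4 F [ 0.4  0.4 -0.1] [ 0.5446 -0.0047  0.1925]
```

```bash
python3 -m pendant '[0.3,0.176,0.1,0.08,-0.05,0.03,0.01, 0.3,0.176,0.2,0.083,-0.1,0.06,0.017, 0.3,0.176,0.3,0.083,-0.155,0.068,0.017, 0.3,0.176,0.39,0.083,-0.155,0.068,0.017, 0.3,0.176,0.39,0.083,-0.155,0.068,0.017, 0.3,0.176,0.39,0.083,-0.155,0.068,0.017, 0.3,0.176,0.39,0.083,-0.155,0.068,0.017, 0.3,0.176,0.39,0.083,-0.155,0.068,0.017]'; python3 lip.py 7.5 .07 7.5 .03 7.5 0
```

```text
clock: 15.2
tool_pos: [0.6046, 0.0165, 0.1992]
eef_rot: [0.697, 0.654, 0.2, 0.215]
contact_force: [-0.2, 1.0, 0.3]
opening: 0.302
finger_force: 0.0
7.5 0.07 [0.606 0.017 0.198] shift [0.006 0.004 0.009] turn [-0.002  0.002 -0.001]
7.5 0.03 [0.628 0.016 0.165] shift [0.007 0.005 0.276] turn [-0.002  0.002 -0.001]
7.5 0.0 [0.645 0.015 0.141] shift [0.007 0.005 0.476] turn [-0.002  0.002 -0.001]
q [ 0.11  0.65 -0.44  2.24  2.21  0.5  -2.39] clk 15.2 F [-0.2  1.   0.3] [0.6046 0.0165 0.1992]
```

```bash
python3 -m pendant '[0.3,0.006,0.004,0.1,0,0,0, 0.3,0.007,0.005,0.2,0,0,0, 0.3,0.007,0.005,0.3,0,0,0, 0.3,0.007,0.005,0.38,0,0,0, 0.3,0.007,0.005,0.44,0,0,0, 0.3,0.007,0.005,0.47,0,0,0, 0.3,0.007,0.005,0.476,0,0,0, 0.3,0.007,0.005,0.476,0,0,0]'; python3 - <<'E'
from plant import r
import cv2
s=r.snapshot("wrist");t=r.snapshot("scene")
a=s["img"][:,:,::-1][20:400];b=cv2.resize(t["img"][170:300,200:370,::-1],None,fx=2.9,fy=2.9)[:380]
b=b[:,:240*2]
c=cv2.hconcat([cv2.resize(a,(400,271)),cv2.resize(b,(400,316))[:271]]);cv2.imwrite("pics/w5.png",c)
E
python3 lip.py 7.5 0
```

```text
clock: 16.0
tool_pos: [0.6456, 0.0148, 0.1407]
eef_rot: [0.697, 0.653, 0.201, 0.215]
contact_force: [0.2, 0.7, -0.1]
opening: 0.3
finger_force: 0.0
7.5 0.0 [0.645 0.015 0.141] shift [-0.    -0.003  0.001] turn [-0.001  0.001 -0.002]
q [ 0.13  0.81 -0.46  2.16  2.29  0.57 -2.41] clk 16.1 F [0.1 0.1 0.1] [0.6457 0.0148 0.141 ]
```

View pics/w5.png

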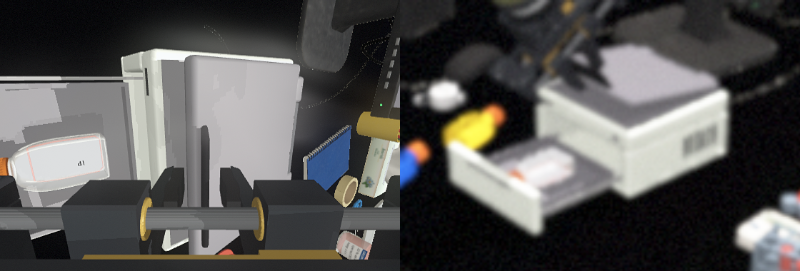

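The left half shows the dark lip at (205,185), midway between the fingers at (172) and (233), with no contact force. I'll pinch it.

```bash
python3 -m pendant '[0,0,0,0,0,0,0, 0,0,0,0,0,0,0, 0,0,0,0,0,0,0, 0,0,0,0,0,0,0, 0,0,0,0,0,0,0, 0,0,0,0,0,0,0]' 25; python3 lip.py 7.5 0 14 0 21 0
```

```text
clock: 16.7
tool_pos: [0.6469, 0.0146, 0.1411]
eef_rot: [0.697, 0.653, 0.202, 0.216]
contact_force: [5.1, 0.9, -1.0]
opening: 0.053
finger_force: 25.0
7.5 0.0 [0.645 0.015 0.141] shift [ 0.001 -0.01  -0.003] turn [-0.     0.002 -0.003]
14.0 0.0 [0.65  0.015 0.158] shift [ 0.001  0.081 -0.08 ] turn [ 0.072  0.001 -0.003]
21.0 0.0 [0.657 0.014 0.176] shift [ 0.001  0.189 -0.151] turn [ 0.15   0.001 -0.003]
q [ 0.13  0.81 -0.46  2.16  2.3   0.57 -2.41] clk 16.7 F [ 5.1  0.9 -1. ] [0.6469 0.0146 0.1411]
```

```bash
python3 -m pendant '[0,0.001,0.04,-0.045,0.036,0,0, 0,0.001,0.085,-0.08,0.072,0,0, 0,0.001,0.14,-0.117,0.11,0,0, 0,0.001,0.192,-0.151,0.15,0,0, 0,0.001,0.192,-0.151,0.15,0,0, 0,0.001,0.192,-0.151,0.15,0,0]'; python3 lip.py 21 0 28 0 35 0
```

```text
clock: 17.3
tool_pos: [0.6565, 0.0137, 0.171]
eef_rot: [0.716, 0.671, 0.127, 0.143]
contact_force: [13.7, -2.9, -11.9]
opening: 0.055
finger_force: 25.0
21.0 0.0 [0.657 0.014 0.176] shift [ 0.003  0.018 -0.027] turn [ 0.012  0.007 -0.001]
28.0 0.0 [0.667 0.014 0.193] shift [ 0.002  0.118 -0.107] turn [ 0.09   0.007 -0.002]
35.0 0.0 [0.678 0.013 0.208] shift [ 0.001  0.227 -0.175] turn [ 0.168  0.007 -0.002]
q [ 0.07  0.72 -0.34  1.92  1.15  0.34 -1.28] clk 17.3 F [ 13.7  -2.9 -11.9] [0.6565 0.0137 0.171 ]
```

```bash
python3 -m pendant '[0,0,0.06,-0.035,0.039,0,0, 0,0,0.11,-0.07,0.078,0,0, 0,0,0.165,-0.103,0.117,0,0, 0,0,0.22,-0.137,0.156,0,0, 0,0,0.22,-0.137,0.156,0,0, 0,0,0.22,-0.137,0.156,0,0]'; python3 lip.py 35 0 40 0 45 0
```

```text
clock: 17.9
tool_pos: [0.6772, 0.0121, 0.2044]
eef_rot: [0.729, 0.681, 0.043, 0.054]
contact_force: [-12.4, 4.1, 14.1]
opening: 0.053
finger_force: 25.0
35.0 0.0 [0.678 0.013 0.208] shift [ 0.005  0.01  -0.023] turn [ 0.011  0.008 -0.005]
40.0 0.0 [0.688 0.012 0.218] shift [ 0.005  0.081 -0.082] turn [ 0.066  0.007 -0.005]
45.0 0.0 [0.698 0.012 0.228] shift [ 0.005  0.156 -0.134] turn [ 0.122  0.007 -0.005]
q [ 0.24  0.81 -0.66  1.56  0.69  0.87 -0.74] clk 17.9 F [-12.4   4.1  14.1] [0.6772 0.0121 0.2044]
```

```bash
python3 -m pendant '[0,0,0.035,-0.033,0.03,0,0, 0,0,0.07,-0.062,0.06,0,0, 0,0,0.105,-0.09,0.09,0,0, 0,0,0.14,-0.117,0.117,0,0, 0,0,0.145,-0.117,0.12,0,0, 0,0,0.145,-0.117,0.12,0,0]'; python3 lip.py 42 0 45 0 48 0
```

```text
clock: 18.5
tool_pos: [0.6969, 0.0109, 0.2252]
eef_rot: [0.731, 0.682, -0.021, -0.015]
contact_force: [-9.6, 3.5, 10.1]
opening: 0.057
finger_force: 25.0
42.0 0.0 [0.691 0.012 0.222] shift [ 0.005 -0.036  0.023] turn [-0.032  0.007 -0.005]
45.0 0.0 [0.698 0.012 0.228] shift [ 0.005  0.004 -0.016] turn [ 0.002  0.006 -0.006]
48.0 0.0 [0.704 0.011 0.233] shift [ 0.005  0.045 -0.053] turn [ 0.035  0.006 -0.006]
q [ 0.22  0.9  -0.7   1.25  0.56  1.23 -0.56] clk 18.5 F [-9.6  3.5 10.1] [0.6969 0.0109 0.2252]
```

```bash
python3 -m pendant '[0,0,-0.008,-0.008,0,0,0, 0,0,-0.008,-0.008,0,0,0, 0.3,0,-0.008,-0.008,0,0,0, 0.3,0,-0.008,-0.008,0,0,0, 0.3,0,-0.008,-0.008,0,0,0, 0.3,0,-0.008,-0.1,0,0,0, 0.3,0,-0.008,-0.2,0,0,0, 0.3,0,-0.008,-0.35,0,0,0, 0.3,0,-0.008,-0.5,0,0,0, 0.3,0,-0.1,-0.6,0,0,0, 0.3,0,-0.4,-0.6,0,0,0, 0.3,0,-0.7,-0.5,0,0,0]'; python3 - <<'E'
from plant import r
import cv2,pickle
from lip import *
from h import proj
ims=[]
for n in("scene","wrist"):
    s=r.snapshot(n);pickle.dump(s,open(n+"5.pkl","wb"));im=s["img"][:,:,::-1].copy()
    if n=="scene": ims.append(cv2.resize(im[165:275,240:360],(480,440),interpolation=cv2.INTER_CUBIC))
    for a,c in [(40,0),(45,1),(50,2)]:
        S=R.from_euler("y",a,degrees=True);o=[]
        for x,y,z in [(-.16,.088,.005),(-.16,-.088,.005),(-.1727,.04,.0303),(-.1727,-.04,.0303)]:
            q=np.array(proj(s,O+I.apply(np.array([.08,0,.107])+S.apply([x,y,z])))); o.append(((q-[240,165])*4 if n=="scene" else q).round(0).tolist())
        print(n,a,o)
    if n=="wrist": ims.append(cv2.resize(im,(320,240)))
ims[1]=cv2.copyMakeBorder(ims[1],0,200,0,0,0)
cv2.imwrite("pics/s5.png",cv2.hconcat(ims))
E
python3 lip.py 45 0
```

```text
clock: 19.7
tool_pos: [0.6004, 0.0168, 0.3075]
eef_rot: [0.733, 0.68, -0.017, -0.009]
contact_force: [1.1, -0.2, 0.6]
opening: 0.3
finger_force: 0.0
scene 40 [[112.0, 15.0], [262.0, 79.0], [157.0, -3.0], [225.0, 25.0]]
scene 45 [[121.0, 1.0], [272.0, 63.0], [168.0, -18.0], [237.0, 10.0]]
scene 50 [[131.0, -13.0], [282.0, 48.0], [180.0, -31.0], [250.0, -5.0]]
wrist 40 [[430.0, 99.0], [401.0, 315.0], [446.0, 174.0], [429.0, 283.0]]
wrist 45 [[451.0, 98.0], [416.0, 323.0], [473.0, 177.0], [452.0, 290.0]]
wrist 50 [[475.0, 96.0], [434.0, 331.0], [503.0, 180.0], [477.0, 297.0]]
45.0 0.0 [0.698 0.012 0.228] shift [0.033 0.762 0.449] turn [-0.003  0.014 -0.003]
q [ 0.3   0.68 -0.76  1.52  0.48  1.2  -0.62] clk 19.8 F [ 1.1 -0.2 -0.1] [0.5876 0.0154 0.3017]
```

View pics/s5.png

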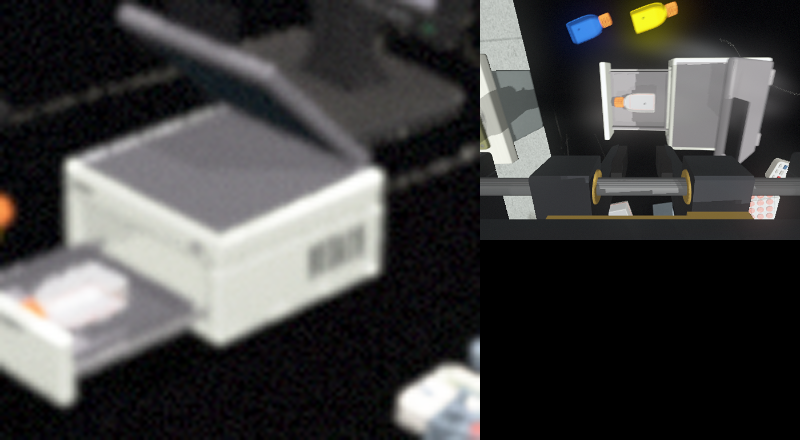

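The screen stands at about 45° on its own: crop corners (120,10) and (270,67), against (121,1) and (272,63) predicted. I'll check this more closely in the calibrated images as the arm moves on.

```bash
python3 - <<'E'
import pickle,cv2
from lip import *
from h import proj
s=pickle.load(open("scene5.pkl","rb"));w=pickle.load(open("wrist5.pkl","rb"))
P=lambda c,p:np.array(proj(c,O+I.apply(p)))
for n,p in [("hfl",(-.09,.095,.098)),("hfr",(-.09,-.095,.098)),("hbr",(.09,-.095,.098)),("hfrb",(-.09,-.095,0)),("dr",(-.242,-.089,.066)),("drb",(-.242,-.089,.012))]: print(n,((P(s,p)-[240,165])*4).round(0),P(w,p).round(0))
g=cv2.cvtColor(s["img"],cv2.COLOR_RGB2GRAY);a=g[165:195,284].astype(int);print("col x=176crop",a) # mid front edge
for a in (41,43,45,47):
    S=R.from_euler("y",a,degrees=True)
    for z in (.005,-.008):
        A=[(P(s,np.array([.08,0,.107])+S.apply([-.16,y,z]))) for y in (.088,-.088)]
        k=(284-A[0][0])/(A[1][0]-A[0][0]);print(a,z,"row at col284:",(A[0]+k*(A[1]-A[0]))[1]-165)
E
python3 go.py .37 .032 .2 86.5 -25 .445 .028 .05 86.5 -25
```

```text
hfl [ 62. 160.] [338. 100.]
hfr [218. 239.] [330. 262.]
hbr [382. 170.] [479. 266.]
hfrb [218. 350.] [325. 234.]
dr [ 58. 341.] [217. 245.]
drb [ 61. 404.] [227. 231.]
col x=176crop [ 31  26  24  25  28  52  85 117 128 127 110  88  60  38  25  32  31  37
  36  22   1   7  10   8   6   5   9  20  40  87]
41 0.005 row at col284: 9.595371733178979
41 -0.008 row at col284: 14.062608510594032
43 0.005 row at col284: 7.705259637649078
43 -0.008 row at col284: 12.127443188733082
45 0.005 row at col284: 5.8389092907907525
45 -0.008 row at col284: 10.208880177640737
47 0.005 row at col284: 3.9992691921896437
47 -0.008 row at col284: 8.310060844967495
shift [ 0.033 -1.412  0.763] turn [-0.259 -0.236 -0.977] clk 19.8 pos [0.5876 0.0154 0.3017] F [ 1.1 -0.2 -0.1] op 0.298
shift [ 0.06  -0.852  1.731] turn [-0.259 -0.236 -0.977] clk 19.8 pos [0.5876 0.0154 0.3017] F [ 1.1 -0.2 -0.1] op 0.298
```

The housing prediction matches to a pixel and the panel edge gives 44-45°, so the screen is good. Now the drawer push: back off, turn the gripper, shut it, and tilt.

```bash
python3 -m pendant '[0.3,0,-0.2,0,0,0,-0.09, 0.3,0,-0.4,0.1,0,0,-0.18, 0,0,-0.6,0.2,0,0,-0.27, 0,0,-0.8,0.3,0,0,-0.36, 0,0,-0.95,0.4,0,0,-0.45, 0,0,-1,0.5,0,0,-0.54, 0,0,-1,0.6,0,0,-0.63, 0,0,-1,0.6,0,0,-0.72, 0,0,-1,0.6,0,0,-0.81, 0,0,-1,0.6,0,0,-0.9, 0,0,-1,0.6,0,0,-0.98, 0,0,-1,0.6,0,0,-0.98]'; python3 go.py .40 .031 .15 86.5 -25 .44 .028 .05 86.5 -25; python3 lip.py
```

```text
clock: 21.0
tool_pos: [0.447, 0.0255, 0.2215]
eef_rot: [0.053, 0.998, -0.007, -0.021]
contact_force: [-0.4, -0.8, -0.5]
opening: 0.005
finger_force: 0.0
shift [0.295 0.011 0.489] turn [-0.015 -0.304 -0.026] clk 21.0 pos [0.447  0.0255 0.2215] F [-0.4 -0.8 -0.5] op 0.005
shift [1.000e-03 2.900e-02 1.144e+00] turn [-0.015 -0.304 -0.026] clk 21.0 pos [0.447  0.0255 0.2215] F [-0.4 -0.8 -0.5] op 0.005
q [ 0.51  0.74 -1.15  2.04  0.82  0.99  0.39] clk 21.0 F [-0.4 -0.8 -0.5] [0.447  0.0255 0.2215]
```

```bash
python3 -m pendant '[0,0.03,0.01,0.15,0,-0.06,-0.01, 0,0.06,0.015,0.3,-0.01,-0.12,-0.02, 0,0.08,0.02,0.45,-0.015,-0.18,-0.026, 0,0.08,0.02,0.5,-0.015,-0.19,-0.026, 0,0.08,0.02,0.5,-0.015,-0.19,-0.026]'; python3 go.py .438 .028 .05 86.5 -15; python3 lip.py
```

```text
clock: 21.5
tool_pos: [0.4301, 0.0288, 0.1459]
eef_rot: [0.032, 0.991, -0.003, 0.128]
contact_force: [-0.5, -0.3, 0.3]
opening: 0.002
finger_force: 0.0
shift [ 0.111 -0.003  0.632] turn [ 0.001 -0.004 -0.002] clk 21.5 pos [0.4301 0.0288 0.1459] F [-0.5 -0.3  0.3] op 0.002
q [ 0.35  0.76 -0.96  2.44  1.67  0.71 -0.48] clk 21.5 F [-0.5 -0.3  0.3] [0.4301 0.0288 0.1459]
```

```bash
python3 -m pendant '[0,0.01,0,0.15,0,0,0, 0,0.03,0,0.3,0,0,0, 0,0.08,0,0.45,0,0,0, 0,0.1,0,0.58,0,0,0, 0,0.1,0,0.62,0,0,0, 0,0.1,0,0.625,0,0,0, 0,0.1,0,0.625,0,0,0]'; python3 go.py .468 .0265 .05 86.5 -15 .55 .0215 .05 86.5 -15 ; python3 lip.py
```

```text
clock: 22.2
tool_pos: [0.4408, 0.0286, 0.0525]
eef_rot: [0.032, 0.991, -0.002, 0.128]
contact_force: [0.3, 0.4, -0.2]
opening: 0.005
finger_force: 0.0
shift [-0.172 -0.003  0.063] turn [ 0.002 -0.003 -0.002] clk 22.2 pos [0.4408 0.0286 0.0525] F [ 0.3  0.4 -0.2] op 0.005
shift [-0.701 -0.001  0.202] turn [ 0.002 -0.003 -0.002] clk 22.2 pos [0.4408 0.0286 0.0525] F [ 0.3  0.4 -0.2] op 0.005
q [ 0.31  1.04 -0.94  2.46  1.97  0.92 -0.7 ] clk 22.2 F [ 0.3  0.4 -0.2] [0.4408 0.0286 0.0525]
```

```bash
python3 -m pendant '[0,-0.04,0,0.015,0,0,0, 0,-0.08,0,0.03,0,0,0, 0,-0.12,0,0.045,0,0,0, 0,-0.16,0,0.055,0,0,0, 0,-0.2,0,0.065,0,0,0, 0,-0.25,0,0.08,0,0,0, 0,-0.31,0,0.095,0,0,0, 0,-0.38,0,0.115,0,0,0, 0,-0.45,0,0.135,0,0,0, 0,-0.52,0,0.15,0,0,0, 0,-0.59,0,0.17,0,0,0, 0,-0.66,0,0.19,0,0,0]'; python3 go.py  .60 .0175 .05 86.5 -15 ; python3 lip.py
```

```text
clock: 23.4
tool_pos: [0.5427, 0.022, 0.049]
eef_rot: [0.031, 0.991, -0.002, 0.127]
contact_force: [-2.9, -1.1, 1.6]
opening: 0.002
finger_force: 1.3
shift [-0.372 -0.006  0.09 ] turn [ 0.002 -0.005 -0.001] clk 23.4 pos [0.5427 0.022  0.049 ] F [-2.9 -1.1  1.6] op 0.002
q [ 0.32  1.   -0.82  2.16  1.77  0.72 -0.31] clk 23.4 F [-2.9 -1.1  1.6] [0.5427 0.022  0.049 ]
```

```bash
python3 -m pendant '[0,-0.07,0,0.018,0,0,0, 0,-0.14,-0.001,0.035,0,0,0, 0,-0.2,-0.002,0.05,0,0,0, 0,-0.25,-0.003,0.065,0,0,0, 0,-0.29,-0.004,0.073,0,0,0, 0,-0.32,-0.005,0.08,0,0,0, 0,-0.34,-0.006,0.085,0,0,0, 0,-0.36,-0.006,0.089,0,0,0]'; python3 -m pendant '[0,-0.012,0,0.003,0,0,0, 0,-0.024,0,0.006,0,0,0, 0,-0.036,0,0.009,0,0,0, 0,-0.036,0,0.009,0,0,0]'; python3 lip.py
```

```text
clock: 24.2
tool_pos: [0.598, 0.018, 0.0496]
eef_rot: [0.031, 0.991, -0.002, 0.127]
contact_force: [-2.0, 1.6, -1.4]
opening: 0.005
finger_force: 1.1
clock: 24.6
tool_pos: [0.6042, 0.0173, 0.0499]
eef_rot: [0.031, 0.991, -0.003, 0.127]
contact_force: [-2.1, 1.3, -0.7]
opening: 0.007
finger_force: 0.7
q [ 0.32  1.01 -0.77  1.99  1.59  0.66 -0.06] clk 24.6 F [-2.1  1.3 -0.7] [0.6042 0.0173 0.0499]
```

```bash
python3 -m pendant '[0,-0.012,0,0.003,0,0,0, 0,-0.024,0,0.006,0,0,0, 0,-0.024,0,0.006,0,0,0]'; python3 -m pendant '[0,-0.012,0,0.003,0,0,0, 0,-0.024,0,0.006,0,0,0, 0,-0.024,0,0.006,0,0,0]'
```

```text
clock: 24.9
tool_pos: [0.6079, 0.017, 0.05]
eef_rot: [0.031, 0.991, -0.003, 0.127]
contact_force: [-1.4, 1.4, -0.6]
opening: 0.006
finger_force: 0.6
clock: 25.2
tool_pos: [0.6084, 0.017, 0.0496]
eef_rot: [0.031, 0.992, -0.003, 0.125]
contact_force: [-9.6, -0.5, 5.2]
opening: 0.003
finger_force: 4.8
```

```bash
python3 -m pendant '[0,-0.015,0,0.004,0,0,0, 0,-0.015,0,0.004,0,0,0, 0,-0.015,0,0.004,0,0,0]'; python3 -m pendant '[0,0.03,0,0,0,0,0, 0,0.15,0,0,0,0,0, 0,0.35,0,-0.1,0,0,0, 0,0.6,0,-0.2,0,0,0, 0,0.8,0,-0.4,0,0,0, 0,0.85,0,-0.6,0,0,0, 0,0.85,0,-0.8,0,0,0, 0,0.85,0,-0.9,0,0,0, 0,0.85,0,-0.9,0,0,0]'; python3 - <<'E'
from plant import r
import cv2
t=r.snapshot("scene")["img"][:,:,::-1];w=r.snapshot("top")["img"][:,:,::-1]
a=cv2.resize(t[160:300,200:370],(486,400),interpolation=cv2.INTER_CUBIC);b=cv2.resize(w[140:270,165:325],(492,400),interpolation=cv2.INTER_CUBIC)
cv2.imwrite("pics/end.png",cv2.resize(cv2.hconcat([a,b]),(800,327)))
E
python3 lip.py
```

```text
clock: 25.5
tool_pos: [0.6087, 0.0171, 0.0494]
eef_rot: [0.03, 0.992, -0.003, 0.124]
contact_force: [-14.6, -0.2, 9.8]
opening: 0.003
finger_force: 7.5
clock: 26.4
tool_pos: [0.4582, 0.0265, 0.1507]
eef_rot: [0.031, 0.991, -0.003, 0.13]
contact_force: [0.0, -0.7, 0.7]
opening: 0.005
finger_force: 0.0
q [ 0.34  0.74 -0.89  2.36  1.62  0.65 -0.36] clk 26.5 F [-0.5  0.1 -0.3] [0.4576 0.026  0.1486]
```

View pics/end.png

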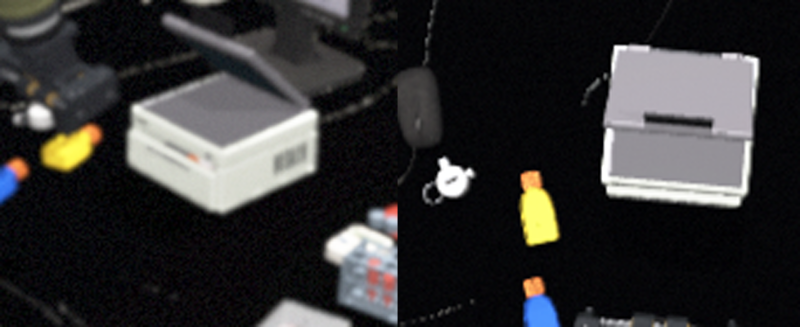

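The pictures show the drawer flush at (185,165) and the screen still raised at about 45°. The look-alikes are undisturbed and the arm is clear, so I'm handing in.

```bash
python3 -c "
from plant import r
print(r.finish_job())"
```

```text
the job is handed in; nothing more can be done
None
```

I've handed the job in: the small flask lies flat in the fully closed drawer and the screen stands at about 45°. I never touched the large flask or the timer, and it took about 26.5 s of the 69 s allowed.

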